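Show the teapot's infuser to the tablet camera

ROBOT

A 6-joint arm with a two-finger parallel gripper is mounted at the origin on the work surface. World frame = base frame: x ahead of the robot, y to its left, z up, the work surface at z = 0. Lengths are in m, angles in rad, forces in N, time in s.
With the tool pointing down it reaches from about 0.325 to 0.925 m from the base axis. Payload 3.1 kg.
Tool frame: the origin (TCP) lies midway between the tips of the shut fingers; the grasp point (between the pads) lies 19 mm behind it; z points along the fingers, y is the line along which they close (so a half turn about z gives the same grasp; the last joint's range is limited). The gripper opens to 85 mm and grips with 20 to 120 N. Pads are 22 mm wide; open, the fingers measure 114 mm over their backs; the gripper's body (76 mm by 85 mm) begins 54 mm behind the grasp point. The pads swing forward as they close: fully open they stand 13 mm farther back than shut.
Start: joints at [-1.268, 0.217, 1.613, -0, 1.311, -0.112], TCP at [0.252, -0.572, 0.196] pointing down, gripper open.
Joint ranges: [-2.75, 2.75], [-0.78, 2.1], [0.31, 2.55], [-1.13, 4.27], [0.13, 2.63], [-2.58, 2.58]. Speed limits (rad/s): [2.79, 2.79, 3.14, 3.14, 3.14, 3.14].

INTERFACE

Orientations are given as a unit quaternion [x, y, z, w].
In Python, from cell import * gives the robot as it stands. The module is installed in compiled form; this text tells all that it offers.
- The arm moves only by the tool move_arm, never from a script. Its arguments are lists of equal length, an entry for each row: "offset": the shift along the tool's x, y, z in units of 0.3 m (1.0 is 0.3 m), a list of three; "dr": the turn, a rotation vector about the tool's x, y, z in units of pi rad (1.0 is pi rad), a list of three. In form: {"offset": [[x, y, z], ...], "dr": [[rx, ry, rz], ...]}. A call has 1 to 8 rows; each row shifts and turns the commanded pose from where the row before left it, along the tool's axes as they then stand; what a row does not reach is not made up. A row lasts 1/8 s, in which the tool goes at most 62.5 mm and 10.7 degrees, less where a joint would pass 70% of its speed; a pose out of reach is approached as far as the arm can. A call with a number of a shift or a turn outside -1 to 1 is refused whole. A call with a gripper value outside its range is refused whole. "hand" is the closure in counts, from 0 (fully open) to 255 (shut), set as the call begins (left out, the last holds). The fingers move at their own pace and stop on an object; the grip force is fixed at half the most. Time passes only in rows, so rows that do not move let the fingers close. It gives the time, the measured TCP pose, the force, the opening and the grip force at its end, in the units of the state.
- state(): the state, without advancing time (a new reading comes with each control period).
- camera(name): name is "scene" or "top" or "wrist"; returns a dict with "frame" (420x560x3 uint8, red, green, blue), "fx", "fy", "cx", "cy" (pixels), "k1" (the pictures are not rectified: a ray, as slopes to the right and down, at radius r is drawn at 1 + k1 r^2 times it, then the intrinsics apply), "xyz" and "rotation" of the camera in the world. Camera axes: x right, y up, looking along -z (the intrinsics and any distortion apply to the point x, -y, -z); pixel columns grow to the right and rows downward; lengths in m; the calibration is good to about 2 mm. A picture is of the moment at which its call begins. There is no depth.
- finish_job(): hands the job in; it is judged then, once.
Trained networks look in a picture, given as the dict that the camera call returned (one of the last four; its "shot" number tells which), for a name from the list of things; names that differ only in an ending like _2 or _b are one class to them, and where a whole thing is asked for, a point or a joint stands for the part that bears it (a point fixed in the world has none). Each returns a list of dicts, best first, with "p" (0 to 1); they miss things now and then, are a little off and sometimes report something else, mostly with a low value. They report only what shows in the picture. A call takes as long as a camera call.
- search_frame(label, picture): "at" ([column, row] in pixels, amid what is visible of it).
The state is a dict: "t": time; "joints": joint angles; "joint_velocities": joint speeds; "joint_efforts": joint torques, N m; "position": TCP position; "ee_rot": TCP orientation; "contact_force": force on the tool from outside, world axes, zero at the start; "torque": the same for the moment, N m; "gripper_width": finger opening in m; "grasp_force": force on a finger pad.
Only numpy, scipy, OpenCV 4.12 (cv2) and the standard library are available. Lean on these libraries where they do the work, as an engineer would, in place of code of your own. Each camera call takes 0.05 s, during which the arm holds its last target. There are 200 camera calls.

TASK

A colleague on the tablet's video call wants to see whether the holes of the tea infuser are clean: take the wooden lid off the glass teapot and set it down, knob up, in the middle of the small white plate, then lift the steel infuser basket out of the pot and hold it up to the tablet's front camera. Its perforated bottom must face the lens squarely, centred straight in front of it and about 12 cm away, held clear of everything. Finish while still holding it there, still; leave the pot, the plate and everything else standing where they are and do not bump the tablet.

Things in the scene. Friction and masses are not known exactly. Their poses are not given: they have to be found in the camera images.
- teapot: Clear glass teapot, loose, 0.55 kg, 112 mm high to the rim of its neck, body 128 mm across, neck 68 mm outside, 62 mm inside. Spout (towards its -x) and loop handle (towards its +x) reach 121 and 114 mm from its axis, at most 103 mm high. Origin: centre of its underside, on the counter; z up.
- lid: Round bamboo lid, 60 g, closed on the infuser's collar: its origin starts 137 mm above the pot's. Origin: centre of its underside, z up through the knob. From the origin up: plug 46 mm across, 8 mm high (sits inside the collar); disc 62 mm across, 8 to 16 mm; upright cylindrical knob 22 mm across, 16 to 42 mm. It just lifts off.
- infuser: Round steel infuser, 0.13 kg (varies), hanging in the pot by its flange. Origin: centre of its flat perforated underside, 38 mm above the pot's origin; z along its axis to the open mouth. Basket 52 mm across from z 0 to 74 mm, flange 72 mm across (74 to 77 mm, on the pot's rim), collar to grip 56 mm across (77 to 107 mm, above the rim). Lifts straight out with 5 mm of play; clear after 75 mm.
- plate: Small white ceramic plate, loose, 0.4 kg, 150 mm across; origin: centre of its underside on the counter. Flat middle 90 mm across whose top is 7 mm above the origin, edge 14 mm high.
- tablet: Tablet computer in landscape on a low stand, fixed, leaning back 45 degrees, 248 mm wide, 172 mm tall, 7 mm thick. Origin: lens of its front camera, in the middle of the top edge, 8 mm below it, 133 mm above the counter. z points out of the screen along the line of sight (towards the robot's side and 45 degrees upwards), x up along the screen, y along the width.
- stand: Aluminium stand that carries the tablet, base 150 by 160 mm, 8 mm thick, fixed; it turns and moves together with the tablet. Origin: middle of the base's front edge on the counter; its -x side faces the robot.
- kettle: Bystander: cream enamel kettle, 196 mm across, spout to 153 mm from its axis towards its -x, bail handle up to 226 mm high. Origin: centre of its underside.
- frother: Bystander: white plastic electric milk frother with a toggle switch on its foot, 112 mm across, 186 mm high, handle to 93 mm from its axis towards its +x. Origin: centre of its underside.
- sugar_bowl: Bystander: white ceramic sugar bowl with a lid and two ears, 100 mm across (135 mm over the ears), 99 mm high. Origin: centre of its underside.
- cup_a: Bystander: amber glass cup, 76 mm across, 85 mm high. Origin: centre of its underside.
- cup_b: Bystander: amber glass cup, like the first.
- tea_tin: Bystander: square grey tea tin, 77 by 77 mm, 117 mm high. Origin: centre of its underside.

How it is judged:
On the way, in this order (a step that is already met when the one before it is completed fails the run):
1. the lid rests knob up on the plate, let go, while the infuser is still in the pot (horizontal distance between lid and plate below 0.035 m and height (world z) of lid below 0.02 m and angle between lid's own z axis and vertical below 0.2 rad and contact force between the fingers and lid below 0.05 N and contact force between lid and plate above 0.1 N and linear speed of lid below 0.03 m/s and z of infuser in the frame of teapot below 0.05 m), for 0.2 s.
2. the infuser is gripped and lifted clear of the pot (z of infuser in the frame of teapot above 0.112 m and contact force between the fingers and infuser above 1 N), for 0.1 s.
At the end, for the whole second after the job is handed in: Lid upright on the plate, let go, axes within 35 mm. Infuser held still, touching neither pot nor tablet: centre of its underside within 30 mm either way of the lens axis and 90 to 150 mm in front of the lens, facing it within 0.22 rad. Pot upright on the counter (horizontal distance between lid and plate below 0.035 m and height (world z) of lid below 0.02 m and angle between lid's own z axis and vertical below 0.2 rad and contact force between the fingers and lid below 0.05 N and contact force between lid and plate above 0.1 N and linear speed of each of lid, infuser below 0.03 m/s and x of infuser in the frame of tablet between -0.03 and 0.03 m and y of infuser in the frame of tablet between -0.03 and 0.03 m and z of infuser in the frame of tablet between 0.09 and 0.15 m and angle between the z axis of infuser and the z axis of tablet, either way round below 0.22 rad and angle between infuser's own z axis and vertical below 1.4 rad and height (world z) of infuser above 0.15 m and contact force between the fingers and infuser above 1 N and contact force between infuser and teapot below 0.05 N and contact force between infuser and stand below 0.05 N and angular speed of infuser below 0.3 rad/s and angle between teapot's own z axis and vertical below 0.1 rad and height (world z) of teapot below 0.01 m); the arm keeps its last pose, push and grip.
It fails at once if the kettle, frother, sugar bowl, an amber cup or the tea tin is shifted by more than 30 mm or tipped (distance of any of kettle, frother, sugar_bowl, cup_a, cup_b, tea_tin from where it was at the start of the episode above 0.03 m or angle between any of kettle, frother, sugar_bowl, cup_a, cup_b, tea_tin's own z axis and vertical above 0.35 rad).
It fails at once if the teapot or the plate is shifted by more than 40 mm or tipped (distance of any of teapot, plate from where it was at the start of the episode above 0.04 m or angle between any of teapot, plate's own z axis and vertical above 0.35 rad).
It fails at once if the tablet or its stand is knocked (more than 3 N) (contact force between stand and anything else above 3 N).
It fails at once if the lid is dropped (moving faster than 0.6 m/s, not in the fingers) (linear speed of lid above 0.6 m/s and contact force between the fingers and lid below 0.05 N).
It fails at once if the infuser is dropped (moving faster than 0.6 m/s, not in the fingers) (linear speed of infuser above 0.6 m/s and contact force between the fingers and infuser below 0.05 N).
It also fails if it takes over 64 s, if anything falls off the work surface, if the arm or the gripper's body presses on something with over 40 N, if the wrist force passes 120 N, or if a joint passes its speed limit or range.

## Working session

There is one attempt and no reset: what is moved stays moved. The work goes in short steps, Python scripts to look and compute and a tool call to move; the robot and the scene stay as the last step left them, time stands still between calls to the robot, and variables do not carry over. Pictures are saved under pics/ and viewed, at most 10 in all, crops included, and the job is handed in when it is done.

Besides the shell and the picture viewer there is one more tool, called after "Request:" in YAML: its name, and indented under it one key for each argument. move_arm: Moves the arm, as the interface text tells. Shifts and turns lie within -1 to 1; 1 stands for 0.3 m of shift or pi rad of turn. Its arguments: {"type":"object","properties":{"offset":{"type":"array"},"dr":{"type":"array"},"hand":{"type":"number"}},"required":["offset","dr"]}

```bash
mkdir -p pics; cat > h.py <<'E'
from cell import *
import numpy as np, cv2
from scipy.spatial.transform import Rotation as R
def ray(p,uv):
    d=np.array([(uv[0]-p["cx"])/p["fx"],(uv[1]-p["cy"])/p["fy"]]); s=d.copy()
    for _ in range(20): s=d/(1+p["k1"]*(s@s))
    v=np.array([s[0],-s[1],-1.]); M=np.array(p["rotation"])
    M=M if M.shape==(3,3) else R.from_quat(M).as_matrix()
    return np.array(p["xyz"]),M@v
def atz(p,uv,z):
    o,v=ray(p,uv); return o+v*(z-o[2])/v[2]
def proj(p,X):
    M=np.array(p["rotation"]); M=M if M.shape==(3,3) else R.from_quat(M).as_matrix()
    c=M.T@(np.array(X)-p["xyz"]); s=np.array([c[0],-c[1]])/-c[2]; s=s*(1+p["k1"]*(s@s))
    return np.array([p["cx"]+p["fx"]*s[0],p["cy"]+p["fy"]*s[1]])
def save(p,n): cv2.imwrite("pics/"+n,p["frame"][:,:,::-1])
E
python3 - <<'E'
from h import *
np.set_printoptions(precision=3,suppress=True)
Z=dict(teapot=.06,lid=.165,infuser=.13,plate=.007,tablet=.08,stand=.004,kettle=.1,frother=.09,sugar_bowl=.05,cup_a=.045,tea_tin=.06)
for c in ("scene","top"):
    p=camera(c); save(p,c+".png"); print(c,p["xyz"],p["rotation"],p["fx"])
    for n,z in Z.items():
        for d in search_frame(n,p)[:3]:
            if d["p"]>.3: print(n,round(d["p"],2),np.round(d["at"]),atz(p,d["at"],z))
print(state())
E
```

```text
scene [1.245 0.232 1.152] [0.168 0.234 0.779 0.558] 431.7490666750478
teapot 0.87 [367. 209.] [0.466 0.245 0.06 ]
lid 0.86 [374. 190.] [0.472 0.25  0.165]
infuser 0.46 [373. 202.] [0.485 0.253 0.13 ]
plate 0.86 [226. 168.] [ 0.417 -0.248  0.007]
tablet 0.81 [250. 255.] [ 0.737 -0.031  0.08 ]
tablet 0.51 [251. 256.] [ 0.74  -0.028  0.08 ]
stand 0.61 [253. 256.] [ 0.702 -0.041  0.004]
kettle 0.75 [431. 267.] [0.625 0.451 0.1  ]
frother 0.58 [471. 200.] [0.352 0.54  0.09 ]
sugar_bowl 0.61 [167. 146.] [ 0.424 -0.461  0.05 ]
cup_a 0.77 [161. 173.] [ 0.531 -0.427  0.045]
cup_a 0.65 [297. 184.] [0.431 0.011 0.045]
tea_tin 0.75 [170. 224.] [ 0.71  -0.301  0.06 ]
top [0.507 0.    1.347] [ 0.02  -0.021 -0.7    0.714] 414.98442191630636
teapot 0.69 [201. 246.] [0.459 0.236 0.06 ]
lid 0.84 [190. 247.] [0.461 0.248 0.165]
plate 0.59 [354. 262.] [ 0.416 -0.249  0.007]
tablet 0.82 [292. 161.] [ 0.729 -0.039  0.08 ]
kettle 0.79 [135. 200.] [0.595 0.435 0.1  ]
frother 0.87 [106. 275.] [0.365 0.523 0.09 ]
cup_a 0.9 [274. 250.] [0.452 0.009 0.045]
cup_a 0.81 [418. 228.] [ 0.53  -0.446  0.045]
tea_tin 0.88 [377. 165.] [ 0.725 -0.311  0.06 ]
tea_tin 0.35 [137. 201.] [0.598 0.443 0.06 ]
{'t': 1.2, 'joints': array([-1.268,  0.217,  1.613,  0.   ,  1.311, -0.112]), 'joint_velocities': array([-0.   ,  0.001, -0.001,  0.001,  0.001, -0.002]), 'joint_efforts': array([  0.001, -39.69 , -30.425,  -0.   ,   0.001,   0.   ]), 'position': array([ 0.252, -0.572,  0.196]), 'ee_rot': array([ 0.979,  0.206,  0.   , -0.   ]), 'contact_force': array([ 0.359, -0.406, -0.444]), 'torque': array([0.009, 0.035, 0.007]), 'grasp_force': 0.0, 'gripper_width': 0.08540454095142189}
```

```bash
python3 -c "
import cv2
t=cv2.imread('pics/top.png');cv2.imwrite('pics/top2.png',cv2.resize(t[100:320,80:460],(760,440),interpolation=cv2.INTER_CUBIC))
t=cv2.imread('pics/scene.png');cv2.imwrite('pics/scene2.png',cv2.resize(t[110:330,130:510],(760,440),interpolation=cv2.INTER_CUBIC))"
```

```text
(no output)
```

View pics/top2.png

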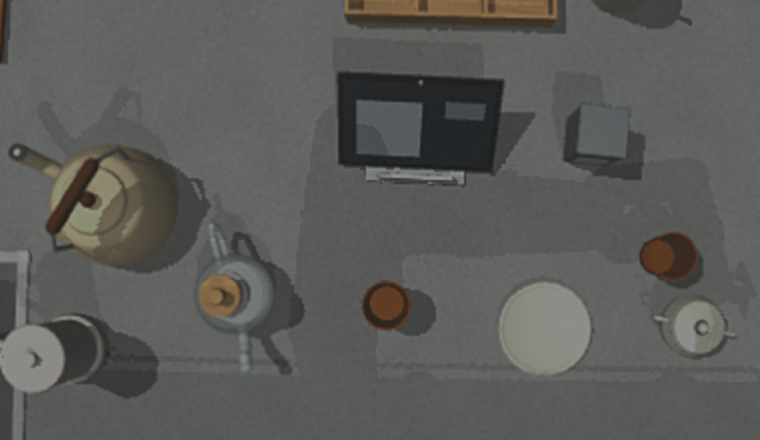

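View pics/scene2.png

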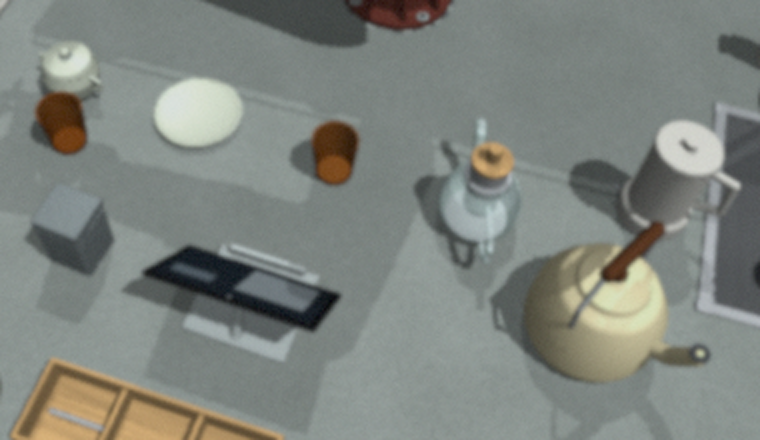

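The top view shows the pot with its lid (crop 218,297), the amber cup near (387,305), the plate (545,327) and the tablet lens (421,82). In the scene view the lens is at (228,297) and the knob at (493,153).

```bash
python3 - <<'E'
from h import *
np.set_printoptions(precision=4,suppress=True)
t=camera("top"); s=camera("scene")
def tri(a,b):
    A=[];B=[]
    for p,uv in ((t,a),(s,b)):
        o,v=ray(p,uv); v/=np.linalg.norm(v); P=np.eye(3)-np.outer(v,v); A.append(P);B.append(P@o)
    return np.linalg.lstsq(np.vstack(A),np.hstack(B),rcond=None)[0]
T=lambda x,y:np.array([80+x/2,100+y/2]); S=lambda x,y:np.array([130+x/2,110+y/2])
print("lens",tri(T(421,82),S(228,297)),atz(t,T(421,82),.133),atz(s,S(228,297),.133))
print("knobtop",tri(T(218,297),S(492,154)),atz(t,T(218,297),.179),atz(s,S(492,154),.179))
for n,a,z in(("TL",T(338,72),.1387),("TR",T(504,80),.1387),("BL",T(338,164),.017),("BR",T(496,174),.017)): print(n,atz(t,a,z))
for n,a,z in(("TL",S(315,329),.1387),("TR",S(143,272),.1387),("BL",S(341,294),.017),("BR",S(190,247),.017)): print(n,atz(s,a,z))
print("plate",atz(t,T(545,327),.012),atz(s,S(198,112),.012))
# segment orange lid disc in both
for p,nm in((t,"t"),(s,"s")):
    hsv=cv2.cvtColor(p["frame"],cv2.COLOR_RGB2HSV); m=cv2.inRange(hsv,(8,70,90),(25,255,255))
    c=proj(p,[.464,.25,.153]); mm=np.zeros_like(m); cv2.circle(mm,tuple(int(v) for v in c),22,255,-1); m&=mm
    ys,xs=np.nonzero(m); print(nm,c,len(xs),xs.min(),xs.max(),ys.min(),ys.max(),atz(p,(xs.mean(),ys.mean()),.155))
w=camera("wrist"); print(w["xyz"],w["rotation"],w["fx"])
E
```

```text
lens [ 0.7782 -0.0319  0.1327] [ 0.7786 -0.0334  0.133 ] [ 0.7779 -0.0304  0.133 ]
knobtop [0.4561 0.2515 0.1625] [0.4568 0.2481 0.179 ] [0.4693 0.2511 0.179 ]
TL [0.7899 0.0897 0.1387]
TR [ 0.7832 -0.156   0.1387]
BL [0.6678 0.0948 0.017 ]
BR [ 0.6568 -0.1603  0.017 ]
TL [0.7874 0.0939 0.1387]
TR [ 0.7824 -0.1506  0.1387]
BL [0.6663 0.0959 0.017 ]
BR [ 0.6637 -0.1465  0.017 ]
plate [ 0.4121 -0.2435  0.012 ] [ 0.4098 -0.2394  0.012 ]
t [190.3257 245.6229] 306 179 199 237 258 [0.4591 0.2538 0.155 ]
s [374.3465 190.9269] 292 366 386 181 199 [0.4609 0.2532 0.155 ]
[ 0.3174 -0.5435  0.374 ] [-0.1205  0.079  -0.5406  0.8289] 311.6433842322418
```

Request:
move_arm:
  offset:
    - [0,0,-0.18]
    - [0,0,-0.18]
    - [0.116,-0.149,0]
    - [0.116,-0.149,0]
    - [0.116,-0.149,0]
    - [0.116,-0.149,0]
    - [0.116,-0.149,0]
    - [0.116,-0.149,0]
  dr:
    - [0,0,0]
    - [0,0,0]
    - [0,0,0]
    - [0,0,0]
    - [0,0,0]
    - [0,0,0]
    - [0,0,0]
    - [0,0,0]
  hand: 0

```text
t: 2.35
position: [0.3351, -0.2407, 0.304]
ee_rot: [0.979, 0.206, 0.0, 0.0]
contact_force: [0.9, -0.0, 0.4]
gripper_width: 0.0855
grasp_force: 0.0
```

Request:
move_arm:
  offset:
    - [0.116,-0.149,0]
    - [0.116,-0.149,0]
    - [0.116,-0.149,0]
    - [0.116,-0.149,0]
    - [0.116,-0.149,0]
    - [0.116,-0.149,0]
    - [0.116,-0.149,0]
    - [0.116,-0.149,0]
  dr:
    - [0,0,0]
    - [0,0,0]
    - [0,0,0]
    - [0,0,0]
    - [0,0,0]
    - [0,0,0]
    - [0,0,0]
    - [0,0,0]

```text
t: 3.35
position: [0.4458, 0.1991, 0.3042]
ee_rot: [0.979, 0.206, 0.001, 0.0]
contact_force: [2.2, -0.1, -0.2]
gripper_width: 0.0853
grasp_force: 0.0
```

Now a wrist look to refine the lid position.

```bash
python3 - <<'E'
from h import *
np.set_printoptions(precision=4,suppress=True)
w=camera("wrist"); save(w,"w1.png"); print(state()["position"],state()["joints"],proj(w,[.46,.252,.179]))
for n,z in(("lid",.16),("teapot",.06)):
    for d in search_frame(n,w)[:2]: print(n,d,atz(w,d["at"],z))
E
```

```text
[0.4464 0.2054 0.3037] [ 0.2836 -0.148   1.7889  0.0065  1.4976  1.4343] [233.2843 150.8981]
lid {'at': [235.7, 154.7], 'p': 0.88} [0.4542 0.2498 0.16  ]
teapot {'at': [255.9, 123.7], 'p': 0.67} [0.4853 0.2474 0.06  ]
```

View pics/w1.png

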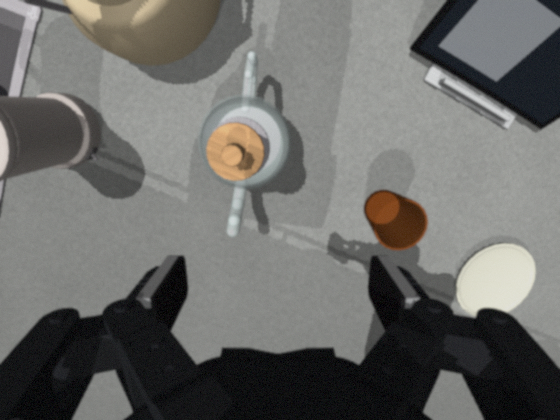

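The wrist view shows the knob top at (233,154) and the lid disc centred about (236,152).

```bash
python3 - <<'E'
from h import *
np.set_printoptions(precision=4,suppress=True)
w=camera("wrist")
hsv=cv2.cvtColor(w["frame"],cv2.COLOR_RGB2HSV); m=cv2.inRange(hsv,(8,70,60),(25,255,255)); m[:110]=0;m[190:]=0;m[:,:200]=0;m[:,275:]=0
ys,xs=np.nonzero(m); print(xs.min(),xs.max(),ys.min(),ys.max())
X=atz(w,((xs.min()+xs.max())/2,(ys.min()+ys.max())/2),.153); print("disc",X,"knob",atz(w,(233,154),.179))
s=state();print(s["position"],R.from_quat(s["ee_rot"]).inv().apply(np.r_[X[:2],.156]-s["position"])/.3)
E
```

```text
207 264 122 179
disc [0.456  0.2521 0.153 ] knob [0.4562 0.2511 0.179 ]
[0.4452 0.1976 0.3035] [ 0.107  -0.1517  0.4914]
```

Request:
move_arm:
  offset:
    - [0.112,-0.151,0]
    - [0,0,0.15]
    - [0,0,0.15]
    - [0,0,0.13]
    - [0,0,0.063]
    - [0,0,0]
  dr:
    - [0,0,0]
    - [0,0,0]
    - [0,0,0]
    - [0,0,0]
    - [0,0,0]
    - [0,0,0]

```text
t: 4.3
position: [0.4574, 0.2506, 0.155]
ee_rot: [0.979, 0.205, -0.001, 0.0]
contact_force: [0.3, -0.5, -0.2]
gripper_width: 0.0858
grasp_force: 0.0
```

Request:
move_arm:
  offset:
    - [0,0,0]
    - [0,0,0]
    - [0,0,0]
    - [0,0,0]
    - [0,0,0]
    - [0,0,0]
  dr:
    - [0,0,0]
    - [0,0,0]
    - [0,0,0]
    - [0,0,0]
    - [0,0,0]
    - [0,0,0]
  hand: 255

```text
t: 5.05
position: [0.458, 0.2521, 0.1559]
ee_rot: [0.979, 0.206, -0.0, 0.0]
contact_force: [-0.3, 0.2, 0.6]
gripper_width: -0.0002
grasp_force: 0.0
```

```bash
python3 - <<'E'
from h import *
w=camera("wrist"); save(w,"w2.png"); s=camera("scene"); t=camera("top"); print(state()["position"],w["xyz"])
f=s["frame"][130:250,310:440]; g=t["frame"][190:310,130:260]
cv2.imwrite("pics/a2.png",np.hstack([cv2.resize(w["frame"],(400,300)),cv2.resize(f,(325,300),interpolation=2)])[:,:,::-1])
E
```

```text
[0.45801415 0.25206406 0.15581182] [0.52356548 0.28059522 0.33408684]
```

View pics/a2.png

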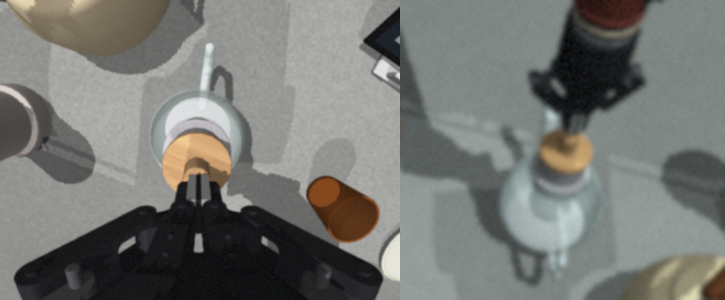

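The wrist view shows shut fingers at (200,178), on the robot-side half of the disc (about 162–230, 132–195). The scene view shows the knob in front of the shut fingers, so they closed beside it. Next I'll measure the offset.

```bash
python3 - <<'E'
from h import *
np.set_printoptions(precision=4,suppress=True)
w=camera("wrist"); s=camera("scene"); p=state()["position"]
print("tcp in wrist/scene",proj(w,p),proj(s,p), "knob pred",proj(w,[.458,.252,.179]),proj(s,[.458,.252,.179]),"disc",proj(w,[.458,.252,.153]),proj(s,[.458,.252,.153]))
for c,z0 in((w,(150,320,200,350)),(s,(160,220,350,400))):
    hsv=cv2.cvtColor(c["frame"],cv2.COLOR_RGB2HSV); m=cv2.inRange(hsv,(8,70,60),(25,255,255))
    k=np.zeros_like(m);k[z0[0]:z0[1],z0[2]:z0[3]]=1; m*=k
    ys,xs=np.nonzero(m); print(xs.min(),xs.max(),ys.min(),ys.max(),len(xs)); 
f=cv2.resize(w["frame"][160:300,210:350],(500,500),interpolation=2); g=cv2.resize(s["frame"][165:235,350:400],(286,400),interpolation=2)
o=np.zeros((500,800,3),np.uint8); o[:,:500]=f; o[:400,510:796]=g; cv2.imwrite("pics/a3.png",o[:,:,::-1])
E
```

```text
tcp in wrist/scene [277.129  232.0007] [375.6528 188.9465] knob pred [277.1318 248.0119] [377.1184 184.0618] disc [277.2066 230.3798] [375.4553 189.5189]
227 323 185 267 5616
366 386 182 199 275
```

View pics/a3.png

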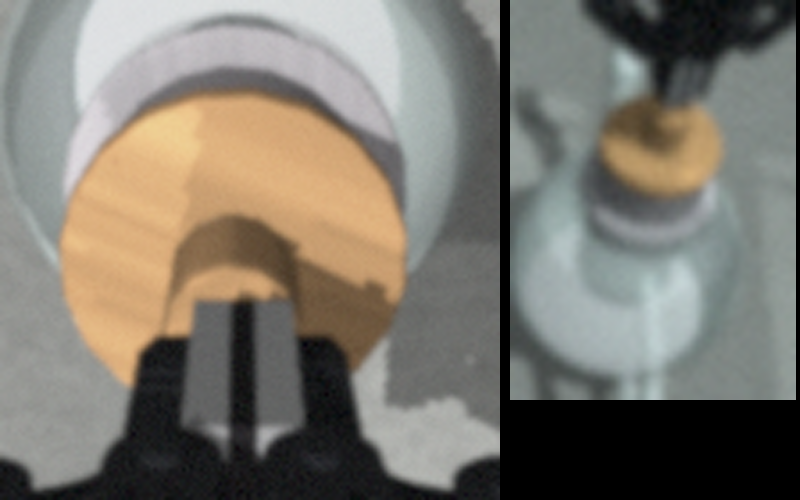

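```bash
python3 - <<'E'
from h import *
np.set_printoptions(precision=4,suppress=True)
w=camera("wrist"); s=camera("scene"); st=state()
def tri(a,b):
    A=[];B=[]
    for p,uv in ((w,a),(s,b)):
        o,v=ray(p,uv); v/=np.linalg.norm(v); P=np.eye(3)-np.outer(v,v); A.append(P);B.append(P@o)
    return np.linalg.lstsq(np.vstack(A),np.hstack(B),rcond=None)[0]
print("tip",tri((278,244),(381,181.6)),tri((278,244),(381,184)))
print("knob front top",tri((276,234),(377,187)))
print(st["position"],st["ee_rot"],st["gripper_width"],st["contact_force"])
for h in(.156,.165,.179,.19,.2): print(h,proj(w,[.458+.01,.252+.0045,h]),proj(s,[.458,.252,h]))
E
```

```text
tip [0.4754 0.2594 0.2154] [0.4718 0.2594 0.2031]
knob front top [0.4621 0.2543 0.1709]
[0.4581 0.2521 0.1559] [ 0.9786  0.2059 -0.      0.    ] -0.000134017344203948 [ 0.5044 -0.603  -0.1669]
0.156 [277.026  215.2725] [375.6444 188.8988]
0.165 [276.9929 220.3112] [376.2159 187.0238]
0.179 [276.9345 229.1856] [377.1184 184.0618]
0.19 [276.8817 237.226 ] [377.8391 181.6951]
0.2 [276.8272 245.5343] [378.5033 179.5126]
```

The fingers closed at about z = 0.2, above the knob: both views put the tips roughly 40 mm higher than the reported TCP. I'll open, go down 38 mm (safe either way) and close, and the width will show which is right.

Request:
move_arm:
  offset:
    - [0,0,0]
    - [0,0,0]
    - [0,0,0]
    - [0,0,0]
    - [0,0,0.06]
    - [0,0,0.06]
    - [0,0,0.007]
    - [0,0,0]
  dr:
    - [0,0,0]
    - [0,0,0]
    - [0,0,0]
    - [0,0,0]
    - [0,0,0]
    - [0,0,0]
    - [0,0,0]
    - [0,0,0]
  hand: 0

```text
t: 6.4
position: [0.4576, 0.2519, 0.117]
ee_rot: [0.979, 0.206, -0.001, 0.0]
contact_force: [-0.2, 0.3, -0.3]
gripper_width: 0.0856
grasp_force: 0.0
```

Request:
move_arm:
  offset:
    - [0,0,0]
    - [0,0,0]
    - [0,0,0]
    - [0,0,0]
    - [0,0,0]
    - [0,0,0]
  dr:
    - [0,0,0]
    - [0,0,0]
    - [0,0,0]
    - [0,0,0]
    - [0,0,0]
    - [0,0,0]
  hand: 255

```text
t: 7.15
position: [0.4586, 0.2523, 0.1184]
ee_rot: [0.979, 0.206, 0.001, -0.0]
contact_force: [-0.2, -0.2, 4.4]
gripper_width: 0.0202
grasp_force: 58.7
```

Request:
move_arm:
  offset:
    - [0,0,-0.08]
    - [0,0,-0.12]
    - [0,0,-0.14]
    - [-0.0894,0.1617,0]
    - [-0.0894,0.1617,0]
    - [-0.0894,0.1617,0]
    - [-0.0894,0.1617,0]
    - [-0.0894,0.1617,0]
  dr:
    - [0,0,0]
    - [0,0,0]
    - [0,0,0]
    - [0,0,0]
    - [0,0,0]
    - [0,0,0]
    - [0,0,0]
    - [0,0,0]

```text
t: 8.15
position: [0.4322, -0.0255, 0.2192]
ee_rot: [0.979, 0.206, -0.0, -0.0]
contact_force: [0.7, -0.1, -1.1]
gripper_width: 0.02
grasp_force: 58.8
```

Request:
move_arm:
  offset:
    - [-0.0894,0.1617,0]
    - [-0.0894,0.1617,0]
    - [-0.0894,0.1617,0]
    - [-0.0894,0.1617,0]
    - [0,0,0]
    - [0,0,0]
  dr:
    - [0,0,0]
    - [0,0,0]
    - [0,0,0]
    - [0,0,0]
    - [0,0,0]
    - [0,0,0]

```text
t: 8.9
position: [0.4125, -0.2442, 0.219]
ee_rot: [0.979, 0.206, -0.0, -0.001]
contact_force: [0.3, 1.2, -0.8]
gripper_width: 0.0199
grasp_force: 58.9
```

```bash
python3 - <<'E'
from h import *
np.set_printoptions(precision=4,suppress=True)
for n in("wrist","scene","top"):
    c=camera(n); hsv=cv2.cvtColor(c["frame"],cv2.COLOR_RGB2HSV)
    for d in search_frame("plate",c)[:1]: print(n,"plate",d,atz(c,d["at"],.01))
    for d in search_frame("lid",c)[:1]: print(n,"lid",d)
    if n=="wrist": f=c["frame"]
    if n=="scene": g=c["frame"][100:250,150:350]
o=np.zeros((300,800,3),np.uint8); o[:,:400]=cv2.resize(f,(400,300)); o[:,400:]=cv2.resize(g,(400,300)); cv2.imwrite("pics/a4.png",o[:,:,::-1])
s=state(); print(s["position"],s["gripper_width"],s["joints"])
E
```

```text
wrist plate {'at': [271.7, 160.6], 'p': 0.61} [ 0.4201 -0.2326  0.01  ]
wrist lid {'at': [279.5, 246.7], 'p': 0.61}
scene plate {'at': [226.4, 170.0], 'p': 0.86} [ 0.4274 -0.2419  0.01  ]
scene lid {'at': [221.2, 114.1], 'p': 0.67}
top plate {'at': [350.1, 257.9], 'p': 0.63} [ 0.4299 -0.2358  0.01  ]
top lid {'at': [365.5, 264.5], 'p': 0.4}
[ 0.4133 -0.2442  0.2199] 0.020228350360583295 [-0.68   -0.1203  1.9189 -0.      1.3429  0.4749]
```

View pics/a4.png

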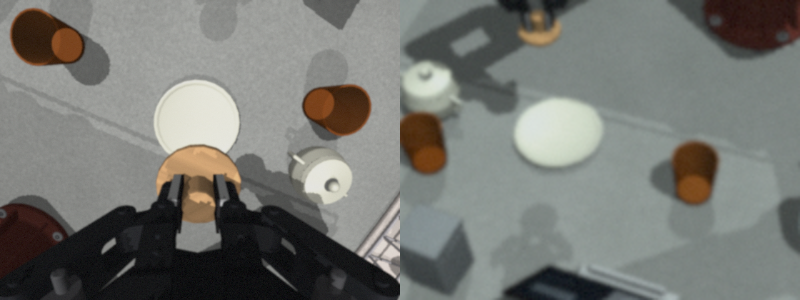

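Wrist view: plate centre about (276,168) full-size, the lid held level at about (277,262). The scene view shows the lid at about (219,115) and the plate at about (229,166).

```bash
python3 - <<'E'
from h import *
np.set_printoptions(precision=4,suppress=True)
for n,uv in(("scene",(229,166)),("wrist",(276,160))):
    c=camera(n); f=c["frame"].astype(int); m=((f.min(2)>175)).astype(np.uint8)
    _,lab,st,ce=cv2.connectedComponentsWithStats(m); k=lab[uv[1],uv[0]]; pts=np.argwhere(lab==k)[:,::-1].astype(np.float32)
    h=cv2.convexHull(pts).astype(float)[:,0]; 
    P=np.array([atz(c,q,.013)[:2] for q in h]); 
    if n=="wrist": P=P[P[:,0]>np.median(P[:,0])-.0] 
    A=np.c_[2*P,np.ones(len(P))]; x=np.linalg.lstsq(A,(P**2).sum(1),rcond=None)[0]
    print(n,st[k],"plate",x[:2],"r",np.sqrt(x[2]+x[:2]@x[:2]))
    print(" lid pred disc",proj(c,[.413,-.245,.2535]))
    hsv=cv2.cvtColor(c["frame"],cv2.COLOR_RGB2HSV); m=cv2.inRange(hsv,(8,70,60),(25,255,255)); q=proj(c,[.413,-.245,.2535]).astype(int); kk=np.zeros_like(m); cv2.circle(kk,tuple(int(v) for v in q),70 if n=="wrist" else 20,255,-1); ys,xs=np.nonzero(m&kk); print(xs.min(),xs.max(),ys.min(),ys.max())
E
```

```text
scene [ 207  149   44   33 1112] plate [ 0.4061 -0.2429] r 0.07277976137310345
 lid pred disc [218.7646 114.0447]
209 229 105 122
wrist [ 214  112  120  104 9512] plate [ 0.4083 -0.242 ] r 0.07425812790978134
 lid pred disc [277.8766 257.4095]
218 337 203 311
```

Request:
move_arm:
  offset:
    - [-0.01,-0.011,0.17]
    - [0,0,0.17]
    - [0,0,0.17]
    - [0,0,0.15]
    - [0,0,0.07]
    - [0,0,0.03]
    - [0,0,0.01]
    - [0,0,0]
  dr:
    - [0,0,0]
    - [0,0,0]
    - [0,0,0]
    - [0,0,0]
    - [0,0,0]
    - [0,0,0]
    - [0,0,0]
    - [0,0,0]

```text
t: 10.45
position: [0.41, -0.2437, -0.0102]
ee_rot: [0.979, 0.206, 0.001, 0.001]
contact_force: [-0.1, -0.9, -0.8]
gripper_width: 0.02
grasp_force: 59.0
```

Request:
move_arm:
  offset:
    - [0,0,0.005]
    - [0,0,0.003]
    - [0,0,0]
  dr:
    - [0,0,0]
    - [0,0,0]
    - [0,0,0]

```text
t: 10.82
position: [0.4102, -0.2439, -0.0116]
ee_rot: [0.979, 0.206, 0.001, 0.001]
contact_force: [-2.0, 0.7, 7.8]
gripper_width: 0.0198
grasp_force: 59.7
```

Contact with the plate; release, then rise.

Request:
move_arm:
  offset:
    - [0,0,0]
    - [0,0,0]
    - [0,0,0]
    - [0,0,0]
    - [0,0,0]
    - [0,0,-0.08]
    - [0,0,-0.15]
    - [0,0,-0.18]
  dr:
    - [0,0,0]
    - [0,0,0]
    - [0,0,0]
    - [0,0,0]
    - [0,0,0]
    - [0,0,0]
    - [0,0,0]
    - [0,0,0]
  hand: 0

```text
t: 11.82
position: [0.4079, -0.2421, 0.1095]
ee_rot: [0.979, 0.206, -0.001, -0.001]
contact_force: [-0.1, -0.8, 0.3]
gripper_width: 0.0853
grasp_force: 0.0
```

Request:
move_arm:
  offset:
    - [0,0,-0.18]
    - [0,0,-0.15]
    - [0.1,-0.18,0]
    - [0.1,-0.18,0]
    - [0.1,-0.18,0]
    - [0.1,-0.18,0]
    - [0.1,-0.18,0]
  dr:
    - [0,0,0]
    - [0,0,0]
    - [0,0,0]
    - [0,0,0]
    - [0,0,0]
    - [0,0,0]
    - [0,0,0]

```text
t: 12.7
position: [0.4374, 0.0665, 0.2086]
ee_rot: [0.979, 0.206, 0.001, 0.0]
contact_force: [0.3, -0.7, -0.2]
gripper_width: 0.0855
grasp_force: 0.0
```

```bash
python3 - <<'E'
from h import *
np.set_printoptions(precision=4,suppress=True)
s=camera("scene"); w=camera("wrist"); t=camera("top")
o=np.zeros((500,800,3),np.uint8); o[:300,:400]=cv2.resize(w["frame"],(400,300)); o[:300,400:]=cv2.resize(s["frame"][130:250,170:330],(400,300)); o[300:,:400]=cv2.resize(t["frame"][200:300,160:360],(400,200)); o[300:,400:]=cv2.resize(s["frame"][150:250,300:500],(400,200))
cv2.imwrite("pics/a5.png",o[:,:,::-1])
for c,z in((s,.02),(t,.02)):
    for d in search_frame("lid",c)[:2]: print(d,atz(c,d["at"],z))
for c in (w,t,s):
    for d in search_frame("infuser",c)[:2]: print(d,atz(c,d["at"],.14))
print(state()["position"])
E
```

```text
{'at': [374.7, 195.2], 'p': 0.67} [0.3766 0.2571 0.02  ]
{'at': [228.4, 165.1], 'p': 0.5} [ 0.4127 -0.2396  0.02  ]
{'at': [354.0, 262.7], 'p': 0.51} [ 0.4153 -0.2468  0.02  ]
{'at': [91.6, 94.3], 'p': 0.93} [0.4566 0.242  0.14  ]
{'at': [189.9, 245.9], 'p': 0.63} [0.4627 0.2539 0.14  ]
{'at': [373.7, 194.9], 'p': 0.9} [0.4685 0.2514 0.14  ]
[0.4375 0.0631 0.2083]
```

View pics/a5.png

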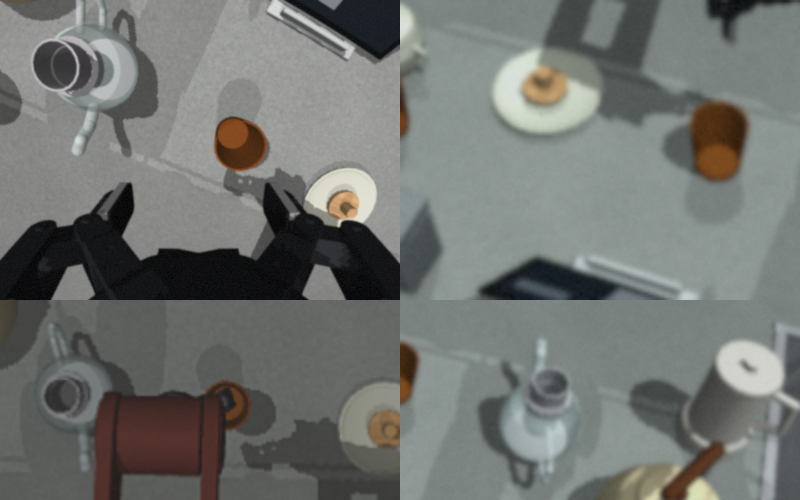

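The lid sits upright in the plate's middle, and the infuser's open collar is visible in the pot. I'll move over it and descend.

Request:
move_arm:
  offset:
    - [0.0786,-0.136,0]
    - [0.0786,-0.136,0]
    - [0.0786,-0.136,0]
    - [0.0786,-0.136,0]
    - [0,0,0.15]
    - [0,0,0.15]
    - [0,0,0.1]
    - [0,0,0.04]
  dr:
    - [0,0,0]
    - [0,0,0]
    - [0,0,0]
    - [0,0,0]
    - [0,0,0]
    - [0,0,0]
    - [0,0,0]
    - [0,0,0]

```text
t: 14.1
position: [0.457, 0.2498, 0.074]
ee_rot: [0.979, 0.205, -0.002, 0.0]
contact_force: [0.7, -0.1, -0.1]
gripper_width: 0.0852
grasp_force: 0.0
```

Request:
move_arm:
  offset:
    - [0,0,0]
    - [0,0,0]
    - [0,0,0]
    - [0,0,0]
    - [0,0,0]
  dr:
    - [0,0,0]
    - [0,0,0]
    - [0,0,0]
    - [0,0,0]
    - [0,0,0]
  hand: 255

```text
t: 14.72
position: [0.4601, 0.2524, 0.0785]
ee_rot: [0.979, 0.206, 0.002, -0.0]
contact_force: [0.5, -1.2, 5.3]
gripper_width: 0.0549
grasp_force: 64.0
```

Request:
move_arm:
  offset:
    - [0,0,-0.03]
    - [0,0,-0.07]
    - [0,0,-0.1]
    - [0,0,-0.1]
    - [0,0,-0.12]
    - [0,0,-0.12]
    - [0,0,0]
    - [0,0,0]
  dr:
    - [0,0,0]
    - [0,0,0]
    - [0,0,0]
    - [0,0,0]
    - [0,0,0]
    - [0,0,0]
    - [0,0,0]
    - [0,0,0]

```text
t: 15.72
position: [0.4568, 0.2517, 0.2368]
ee_rot: [0.979, 0.206, -0.001, 0.0]
contact_force: [-0.1, 0.2, -2.0]
gripper_width: 0.055
grasp_force: 63.7
```

```bash
python3 - <<'E'
from h import *
np.set_printoptions(precision=4,suppress=True)
for n in("scene","top"):
    c=camera(n)
    for l,z in (("infuser",None),("teapot",.06)):
        for d in search_frame(l,c)[:2]: print(n,l,d, atz(c,d["at"],z) if z else "")
    print("pred flange",proj(c,[.458,.252,.275]),"bottom",proj(c,[.458,.252,.2]))
st=state(); p=st["position"]; q=R.from_quat(st["ee_rot"]); print(p,st["joints"],st["gripper_width"])
# infuser origin in tool frame: axis through TCP; bottom at world z = .038 + lift, grasp reported z .0775
off=.0775-.038
n=np.array([-.7069,.017,.7071]); L=np.array([.778,-.032,.133]); B=L+.12*n
tz=-n; P=B-off*tz
# minimal rotation taking tool z (down) to tz
ax=np.cross([0,0,-1],tz); ang=np.arcsin(np.linalg.norm(ax)); ax/=np.linalg.norm(ax)
rv=q.inv().apply(ax*ang); print("rv tool",rv,"in pi",rv/np.pi,"target tcp",P,"dworld",P-p, "bottom",B)
E
```

```text
scene infuser {'at': [381.3, 165.4], 'p': 0.83} 
scene teapot {'at': [369.7, 209.2], 'p': 0.55} [0.4641 0.2526 0.06  ]
pred flange [383.7786 162.1452] bottom [378.5033 179.5126]
top infuser {'at': [185.3, 254.7], 'p': 0.6} 
top infuser {'at': [426.7, 261.8], 'p': 0.59} 
top teapot {'at': [201.1, 245.7], 'p': 0.8} [0.4612 0.2358 0.06  ]
top teapot {'at': [291.2, 158.3], 'p': 0.59} [ 0.7399 -0.0386  0.06  ]
pred flange [179.6866 249.3814] bottom [186.0142 248.3013]
[0.4573 0.2517 0.237 ] [ 0.3686 -0.0352  1.8073  0.      1.3721  1.5246] 0.05488345686547093
rv tool [-0.3337  0.711   0.0008] in pi [-0.1062  0.2263  0.0002] target tcp [ 0.6652 -0.0293  0.2458] dworld [ 0.2079 -0.281   0.0088] bottom [ 0.6932 -0.03    0.2179]
```

Request:
move_arm:
  offset:
    - [0,0.169,-0.052]
    - [0,0.169,-0.052]
    - [0,0.169,-0.052]
    - [0,0.169,-0.052]
    - [0,0.169,-0.052]
    - [0,0.169,-0.052]
    - [0,0,0]
  dr:
    - [0,0,0]
    - [0,0,0]
    - [0,0,0]
    - [0,0,0]
    - [0,0,0]
    - [0,0,0]
    - [0,0,0]

```text
t: 16.9
position: [0.5823, -0.03, 0.3329]
ee_rot: [0.979, 0.204, 0.001, 0.001]
contact_force: [0.0, 0.7, -1.9]
gripper_width: 0.0551
grasp_force: 64.1
```

Request:
move_arm:
  offset:
    - [0,0,0]
    - [0,0,0]
    - [0,0,0]
    - [0,0,0]
    - [0,0,0]
    - [0,0,0]
  dr:
    - [-0.0212,0.0453,0]
    - [-0.0212,0.0453,0]
    - [-0.0212,0.0453,0]
    - [-0.0212,0.0453,0]
    - [-0.0212,0.0453,0]
    - [0,0,0]

```text
t: 17.65
position: [0.5751, -0.0243, 0.3229]
ee_rot: [0.907, 0.191, 0.367, 0.084]
contact_force: [0.3, 0.3, -1.5]
gripper_width: 0.0549
grasp_force: 64.2
```

```bash
cat > fin.py <<'E'
from h import *
np.set_printoptions(precision=4,suppress=True)
st=state(); p=st["position"]; q=R.from_quat(st["ee_rot"]); tz=q.apply([0,0,1])
n=np.array([-.7069,.017,.7071]); L=np.array([.778,-.032,.133]); P=L+.12*n+.0395*n
print(p,"tz",tz,"angle",np.arccos(-tz@n),"need tool units",q.inv().apply(P-p)/.3,st["joints"],st["gripper_width"],st["grasp_force"])
s=camera("scene")
for d in search_frame("infuser",s)[:1]: print(d["at"],d["p"],"pred mid",proj(s,p-.0*tz))
E
python3 fin.py
```

```text
[ 0.5751 -0.0243  0.3229] tz [ 0.6974 -0.0125 -0.7166] angle 0.014633324097592125 need tool units [0.028  0.0254 0.3939] [-0.2674 -0.4925  2.1844  0.2669  0.7113  0.7536] 0.05491126579826385 64.17349892668426
[272.0, 151.8] 0.86 pred mid [270.3415 156.387 ]
```

Request:
move_arm:
  offset:
    - [0.009,0.008,0.1]
    - [0.009,0.008,0.1]
    - [0.01,0.009,0.1]
    - [0,0,0.06]
    - [0,0,0.03]
    - [0,0,0]
    - [0,0,0]
  dr:
    - [0,0,0]
    - [0,0,0]
    - [0,0,0]
    - [0,0,0]
    - [0,0,0]
    - [0,0,0]
    - [0,0,0]

```text
t: 18.62
position: [0.6717, -0.0318, 0.2584]
ee_rot: [0.904, 0.19, 0.373, 0.088]
contact_force: [-0.1, -0.5, -0.9]
gripper_width: 0.0552
grasp_force: 64.1
```

```bash
cat >> fin.py <<'E'
t=camera("top"); w=camera("wrist")
B=p+.0395*tz
def dr(c,X,col): cv2.circle(c["frame"],tuple(int(round(v)) for v in proj(c,X)),2,col,-1)
for c in(s,t):
    c["frame"]=c["frame"].copy(); dr(c,B,(255,0,0)); dr(c,B-.107*tz,(0,255,0)); dr(c,L,(0,0,255))
o=np.zeros((600,800,3),np.uint8)
o[:300,:400]=cv2.resize(s["frame"][150:300,170:370],(400,300)); o[:300,400:]=cv2.resize(t["frame"][100:250,190:390],(400,300)); o[300:,:400]=cv2.resize(w["frame"],(400,300))
o[300:,400:]=cv2.resize(t["frame"][200:300,80:460],(400,105)).repeat(1,0)[:300] if 0 else 0
cv2.imwrite("pics/fin.png",o[:,:,::-1])
E
python3 fin.py
```

```text
[ 0.6717 -0.0318  0.2584] tz [ 0.7082 -0.0163 -0.7058] angle 0.00412501658942698 need tool units [-0.0377 -0.0262  0.0144] [-0.2237 -0.1758  2.0858  0.3142  0.4746  0.7086] 0.05521354083474224 64.14098591543734
[255.6, 194.7] 0.76 pred mid [255.2954 199.9893]
```

View pics/fin.png

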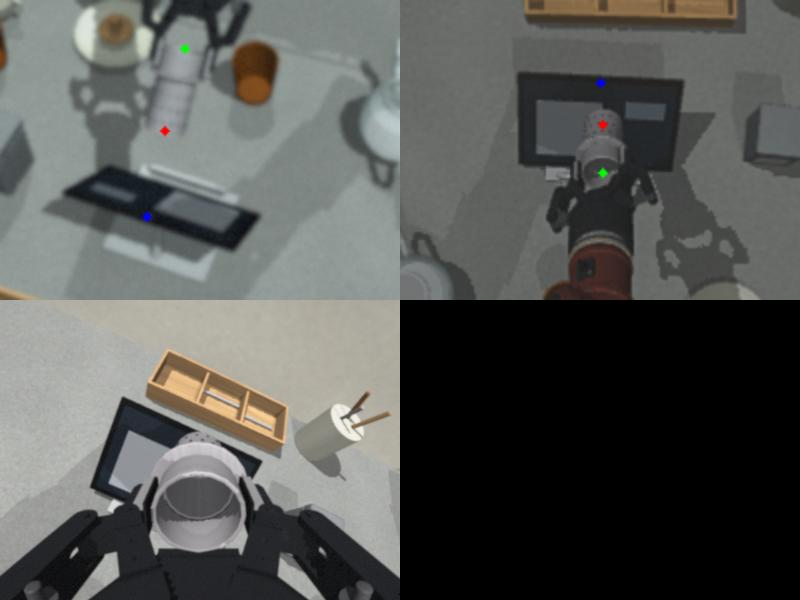

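The infuser faces the screen: the projected bottom, collar and lens points land on the imaged parts. One small correction is left.

Request:
move_arm:
  offset:
    - [-0.019,-0.013,0.007]
    - [-0.019,-0.013,0.007]
    - [0,0,0]
    - [0,0,0]
    - [0,0,0]
    - [0,0,0]
    - [0,0,0]
    - [0,0,0]
  dr:
    - [0,0,0]
    - [0,0,0]
    - [0,0,0]
    - [0,0,0]
    - [0,0,0]
    - [0,0,0]
    - [0,0,0]
    - [0,0,0]

```text
t: 19.82
position: [0.6644, -0.0294, 0.2444]
ee_rot: [0.904, 0.19, 0.373, 0.087]
contact_force: [-0.2, -0.6, -1.5]
gripper_width: 0.0549
grasp_force: 64.2
```

```bash
python3 fin.py
```

```text
[ 0.6644 -0.0294  0.2444] tz [ 0.7072 -0.0162 -0.7069] angle 0.003700896081391268 need tool units [ 0.0051  0.002  -0.0012] [-0.2218 -0.1767  2.1139  0.3274  0.4496  0.6947] 0.05494477580112806 64.18109921738505
[258.7, 193.5] 0.72 pred mid [257.445  201.1699]
```

Within 2 mm and settled, so I'll hand it in.

```bash
python3 -c "
from cell import *
print(finish_job())"
```

```text
the job is handed in; nothing more can be done
None
```

The job is handed in, though no verdict came back: the lid is knob up in the middle of the plate, and the infuser is held still about 12 cm from the lens, its bottom squarely facing it and within about 2 mm of the measured target.

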